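# Change a titrator's drying gas over to the fresh cartridge

## Robot

A 6-joint arm with a two-finger parallel gripper is mounted at the origin on the work surface. World frame = base frame: x ahead of the robot, y to its left, z up, the work surface at z = 0. Lengths are in m, angles in rad, forces in N, time in s.
With the tool pointing down it reaches from about 0.375 to 0.9 m from the base axis. Payload 3.1 kg.
Tool frame: the origin (TCP) lies midway between the tips of the shut fingers; the grasp point (between the pads) lies 19 mm behind it; z points along the fingers, y is the line along which they close (so a half turn about z gives the same grasp; the last joint's range is limited). The gripper opens to 87 mm and grips with 3 to 60 N. Pads are 19 mm wide; open, the fingers measure 117 mm over their backs; the gripper's body (75 mm by 190 mm) begins 51 mm behind the grasp point.
Start: joints at [-1.478, 0.527, 1.433, -0, 1.181, -0.178], TCP at [0.168, -0.602, 0.223] pointing down, gripper open.
Joint ranges: [-3.08, 3.08], [-0.75, 2.2], [0.22, 2.44], [-1.43, 4.57], [0, 2.65], [-2.85, 2.85]. Speed limits (rad/s): [2.79, 2.79, 3.14, 3.14, 3.14, 3.14].

## Interface

Orientations are given as a unit quaternion [x, y, z, w].
In Python, from rig import status, imaging, order gives the robot as it stands.
- The arm moves only by the tool arm_command, never from a script. Its argument "deltas" is one flat list of numbers, 5 for each row, row after row: the opening, from -1 (shut) to 1 (fully open), so that 0 is half open, then the shift along the tool's x, y, z in m, then the turn about the tool's z in rad. In form: [gripper, tx, ty, tz, roll, gripper, tx, ty, tz, roll, ...]. A call has 1 to 12 rows; each row shifts and turns the commanded pose from where the row before left it, along the tool's axes as they then stand; what a row does not reach is not made up. A row lasts 1/8 s, in which the tool goes at most 62.5 mm and 10.7 degrees, less where a joint would pass 70% of its speed; a pose out of reach is approached as far as the arm can. A call with a gripper value outside its range is refused whole. The fingers move at their own pace and stop on an object; "newtons" is the grip in N (left out, the last holds). Time passes only in rows, so rows that do not move let the fingers close. It gives the time, the measured TCP pose, the force, the opening and the grip force at its end, in the units of the state.
- status.get_obs(): the state, without advancing time (a new reading comes with each control period).
- imaging.camera(name): name is "scene" or "top"; returns (picture, depth): 400x640x3 uint8, red, green, blue; 400x640 float32, m along the optical axis (not along the pixel's ray), 0 where there is no reading.
- imaging.camera_params(name): a dict with "intrinsics" (3x3 intrinsics, pixels), "k1" (the pictures are not rectified: a ray, as slopes to the right and down, at radius r is drawn at 1 + k1 r^2 times it, then the intrinsics apply), "camera_from_world" (4x4, takes a point from world to camera coordinates). Camera axes: x right, y up, looking along -z (the intrinsics and any distortion apply to the point x, -y, -z); pixel columns grow to the right and rows downward; lengths in m; the calibration is good to about 2 mm. A picture is of the moment at which its call begins. camera_params takes no time and is no camera call.
- order.hand_in(): hands the job in; it is judged then, once.
The state is a dict: "time": time; "q": joint angles; "joint_velocities": joint speeds; "joint_torque": joint torques, N m; "position": TCP position; "tool_rot": TCP orientation; "ft_force": force on the tool from outside, world axes, zero at the start; "moment": the same for the moment, N m; "grip_width": finger opening in m; "grip_force": force on a finger pad.
Only numpy, scipy, OpenCV 4.12 (cv2) and the standard library are available. Lean on these libraries where they do the work, as an engineer would, in place of code of your own. Each camera call takes 0.05 s, during which the arm holds its last target. There are 200 camera calls.

## Task

The dry gas for the Karl Fischer titrator is running through the spent (pink) drying cartridge. Change it over without cutting the gas off: with a fingertip push the blue cartridge's yellow lever fully open (in line with its tube), and only then push the pink cartridge's yellow lever fully closed (across its tube). Only push the levers, without pinching or forcing them; leave the red bypass lever shut, pick nothing up, and leave the vials, bottles, beaker and wrench where they are.

Things in the scene. Friction and masses are not known exactly. Their poses are not given: they have to be found in the camera images.
- station: gas drying station: base plate 335 x 420 x 12 mm, a steel bar along its near and one along its far edge (tops 58 mm above the bench), between them three parallel lines 120 mm apart, in any order; gauge (top 125 mm) at the far bar's left end. Origin: on the bench below the middle line's valve pivot (plate: 125 mm towards the robot, 210 mm away); x along the lines away from the robot, y left, z up
- line_spent: the line with the spent (pink) drying cartridge, a clear upright tube 47 mm across, centred 130 mm beyond the valve pivot, piping top 186 mm up; origin: on the bench, straight below the lever's pivot; x along the gas tube away from the robot, y to the left, z up. Valve and tube stay below 62 mm above the bench, boss and nut on the pivot (26 mm across) below 92.
- lever_spent (a joint): yellow valve lever of the pink line. 0 = fully closed, at a stop: lever across the tube, pointing along the line's +y; 1.571 = fully open, at a stop: lever along the tube, pointing along the line's -x (to the robot). Opens counter-clockwise seen from above, stays where left, turns with about 0.16 N m (3 N on the sleeve). It starts open, fully or nearly
- push_spent (a point): middle of this lever's yellow sleeve, 58 mm out from the pivot and 90 mm above the bench; the lever turns level; the sleeve is 16 mm wide, 12 mm high (84 to 96 mm above the bench) and runs from 20 to 80 mm out from the pivot
- line_fresh: the line with the fresh (blue) drying cartridge, otherwise like the pink one: 47 mm across, centred 130 mm beyond the pivot, 186 mm tall; origin: on the bench, straight below the lever's pivot; x along the gas tube away from the robot, y to the left, z up. Valve and tube stay below 62 mm above the bench, boss and nut on the pivot (26 mm across) below 92.
- lever_fresh (a joint): yellow valve lever of the blue line. 0 = fully closed, at a stop: lever across the tube, pointing along the line's +y; 1.571 = fully open, at a stop: lever along the tube, pointing along the line's -x (to the robot). Opens counter-clockwise seen from above, stays where left, turns with about 0.16 N m (3 N on the sleeve). It starts closed, fully or nearly
- push_fresh (a point): middle of this lever's yellow sleeve, 58 mm out from the pivot and 90 mm above the bench; the lever turns level; the sleeve is 16 mm wide, 12 mm high (84 to 96 mm above the bench) and runs from 20 to 80 mm out from the pivot
- line_bypass: the bypass line: a plain tube without a cartridge; origin: on the bench, straight below the lever's pivot; x along the gas tube away from the robot, y to the left, z up. Valve and tube stay below 62 mm above the bench, boss and nut on the pivot (26 mm across) below 92.
- lever_bypass (a joint): red valve lever of the bypass. 0 = fully closed, at a stop: lever across the tube, pointing along the line's +y; 1.571 = fully open, at a stop: lever along the tube, pointing along the line's -x (to the robot). Opens counter-clockwise seen from above, stays where left, turns with about 0.16 N m (3 N on the sleeve). It starts closed, fully or nearly, and is to stay so
- push_bypass (a point): middle of this lever's red sleeve, 58 mm out from the pivot and 90 mm above the bench; the lever turns level; the sleeve is 16 mm wide, 12 mm high (84 to 96 mm above the bench) and runs from 20 to 80 mm out from the pivot
- wrench: steel open-ended wrench, 150 mm long, lying on the bench left of the station; origin: underside at mid-length
- bottle_white: white plastic jar with blue cap, 64 mm across, 125 mm tall, right of the station; origin: centre of its underside
- bottle_red: white bottle with red cap, 40 mm across, 100 mm tall, right of the station; origin: centre of its underside
- bottle_yellow: white bottle with yellow cap, 40 mm across, 100 mm tall, right of the station; origin: centre of its underside
- beaker: small empty glass beaker, 52 mm across, 60 mm tall, left of the station; origin: centre of its underside
- vial_left: amber glass vial, brass-coloured cap, 22 mm across, 45 mm tall, standing on the station's 12 mm base plate in the gap between the middle and the left line, its cap top 57 mm above the bench; origin: centre of its underside
- vial_right: amber glass vial, brass-coloured cap, 22 mm across, 45 mm tall, standing on the station's 12 mm base plate in the gap between the middle and the right line, its cap top 57 mm above the bench; origin: centre of its underside

How it is judged:
By the outcome, as a careful person would: the job done as asked, in the order asked, and still so for the second after the job is handed in, with the robot touching nothing.
It also fails if it takes over 51 s, if anything falls off the work surface, if the arm or the gripper's body presses on something with over 40 N, if the wrist force passes 120 N, or if a joint passes its speed limit or range.

## Working session

There is one attempt and no reset: what is moved stays moved. The work goes in short steps, Python scripts to look and compute and a tool call to move; the robot and the scene stay as the last step left them, time stands still between calls to the robot, and variables do not carry over. Pictures are saved under pics/ and viewed, at most 10 in all, crops included, and the job is handed in when it is done.

Besides the shell and the picture viewer there is one more tool, called after "Request:" as name(argument=value, ...), one argument or row to a line, values as JSON. arm_command: Moves the arm, as the interface text tells. Its arguments: {"type":"object","properties":{"deltas":{"type":"array"},"newtons":{"type":"number"}},"required":["deltas"]}

```bash
mkdir -p pics
cat > h.py <<'E'
import numpy as np, cv2
from rig import status, imaging, order
def cam(n):
    p,d=imaging.camera(n); return p,d,imaging.camera_params(n)
def world(P,d,u,v):
    K=np.array(P["intrinsics"]);k=P["k1"]
    a=cv2.undistortPoints(np.array([[[u,v]]],float),K,np.array([k,0,0,0.]))[0,0]
    T=np.linalg.inv(np.array(P["camera_from_world"]))
    return (T@np.array([a[0]*d,-a[1]*d,-d,1]))[:3]
def atz(P,u,v,z):
    o=world(P,0,u,v);q=world(P,1,u,v);return o+(q-o)*(z-o[2])/(q[2]-o[2])
def save(p,n): cv2.imwrite(n,p[:,:,::-1])
E
python3 - <<'E'
from h import *
for n in("scene","top"):
    p,d,P=cam(n);save(p,f"pics/{n}0.png");np.savez(f"{n}0.npz",p=p,d=d);print(n,np.round(P["camera_from_world"],3).tolist(),P["k1"])
    h=cv2.cvtColor(p,cv2.COLOR_RGB2HSV)
    m=((h[...,0]>20)&(h[...,0]<34)&(h[...,1]>140)&(h[...,2]>110)).astype(np.uint8)
    k,l,s,c=cv2.connectedComponentsWithStats(m)
    for i in range(1,k):
        if s[i,4]>40: print(s[i],c[i].round(1),d[int(c[i,1]),int(c[i,0])],world(P,d[int(c[i,1]),int(c[i,0])],*c[i]).round(3))
o=status.get_obs();print({k:np.round(v,3) for k,v in o.items()})
E
```

```text
scene [[0.803, 0.596, -0.011, -0.474], [-0.493, 0.674, 0.55, 0.211], [0.335, -0.436, 0.835, -1.152], [0.0, 0.0, 0.0, 1.0]] 0.02625803362398871
[321 154  13  18 105] [327.1 163. ] 0.9424198 [0.527 0.108 0.096]
[332 215   8   8  49] [335.8 218.6] 0.898735 [0.626 0.008 0.056]
[300 222   9   9  51] [303.5 225.9] 0.88858545 [ 0.575 -0.054  0.056]
[239 232  21  19 183] [248.8 240.4] 0.82534724 [ 0.514 -0.17   0.096]
[299 252   9   9  60] [302.8 255.6] 0.84638405 [ 0.622 -0.115  0.056]
[271 262  10  11  61] [275.  266.4] 0.83096236 [ 0.588 -0.173  0.058]
[256 334   9  11  84] [260.  339.1] 0.705894 [ 0.676 -0.311  0.1  ]
top [[-0.027, -0.999, 0.031, 0.02], [0.995, -0.024, 0.099, -0.575], [-0.098, 0.033, 0.995, -0.996], [0.0, 0.0, 0.0, 1.0]] -0.10867680914730042
[465  37  17  17 227] [472.9  45.5] 0.9350657 [ 0.889 -0.358  0.161]
[445 145   9   8  52] [449.  148.4] 0.9708672 [ 0.672 -0.308  0.102]
[387 211   8  26 188] [390.2 223. ] 0.95347255 [ 0.51  -0.168  0.099]
[247 215  27  12 182] [260.2 221. ] 0.9447584 [0.522 0.113 0.099]
{'time': np.float64(0.1), 'q': array([-1.478,  0.528,  1.434, -0.   ,  1.181, -0.179]), 'joint_velocities': array([-0.   , -0.004, -0.002, -0.001, -0.001, -0.   ]), 'joint_torque': array([ -0.   , -44.099, -17.715,   0.064,   0.053,  -0.   ]), 'position': array([ 0.168, -0.601,  0.222]), 'tool_rot': array([ 0.991,  0.135,  0.   , -0.001]), 'ft_force': array([0.529, 0.22 , 0.565]), 'moment': array([-0.016,  0.048,  0.006]), 'grip_force': np.float64(0.0), 'grip_width': np.float64(0.087)}
```

View pics/top0.png

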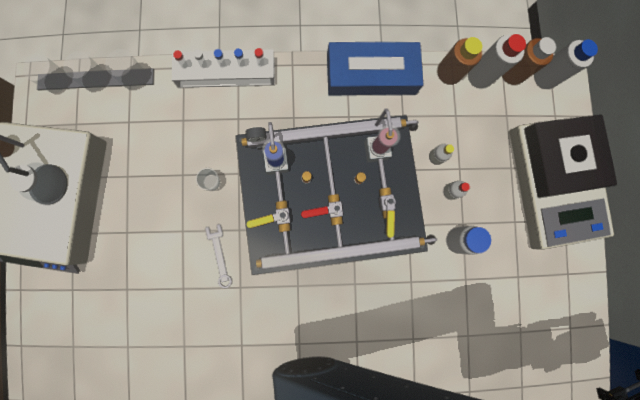

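View pics/scene0.png

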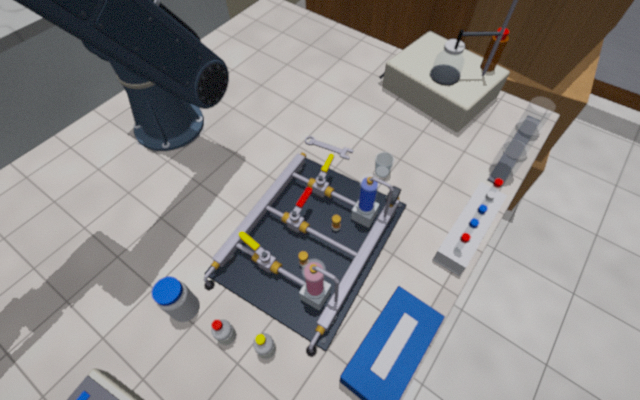

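The top view shows blue left (pivot about 283,215, lever across), red in the middle (336,209) and pink right (390,202, lever towards the robot). The vials are at (307,177) and (361,178). The scene view agrees.

```bash
cat > m.py <<'E'
from h import *
def cloud(n,p,d,P):
    K=np.array(P["intrinsics"]);v,u=np.mgrid[:400,:640]
    a=cv2.undistortPoints(np.stack([u,v],-1).reshape(-1,1,2).astype(float),K,np.array([P["k1"],0,0,0.])).reshape(400,640,2)
    T=np.linalg.inv(np.array(P["camera_from_world"]))
    X=np.stack([a[...,0]*d,-a[...,1]*d,-d],-1)
    return X@T[:3,:3].T+T[:3,3]
def measure(n,p,d,P):
    W=cloud(n,p,d,P);h=cv2.cvtColor(p,cv2.COLOR_RGB2HSV);H,S,V=h[...,0],h[...,1],h[...,2]
    z=(W[...,2]>.08)&(W[...,2]<.112)&(W[...,0]>.4)&(W[...,0]<.62)&(abs(W[...,1]+.03)<.22)
    out={}
    for c,m in(("yellow",(H>20)&(H<34)&(S>120)),("red",((H<6)|(H>174))&(S>140))):
        k,l,s,_=cv2.connectedComponentsWithStats((m&z&(V>80)).astype(np.uint8))
        for i in range(1,k):
            if s[i,4]<40: continue
            X=W[l==i]; X=X[X[:,2]>np.median(X[:,2])-.004]
            (w,hh),ang=cv2.minAreaRect((X[:,:2]*1000).astype(np.float32))[1:]
            C=X[:,:2].mean(0);A=np.linalg.svd(X[:,:2]-C)[2][0]
            print(n,c,C.round(4),"z",X[:,2].mean().round(4),"axis deg",np.degrees(np.arctan2(A[1],A[0])).round(1),"size",round(w),round(hh),len(X))
    return W
E
python3 - <<'E'
from m import *
for n in("scene","top"):
    f=np.load(n+"0.npz");P=imaging.camera_params(n);W=measure(n,f["p"],f["d"],P)
    # cartridges / pipes above 0.13, vial caps, plate
    m=(W[...,2]>.13)&(W[...,2]<.2)&(abs(W[...,1]+.03)<.24)&(W[...,0]>.5)&(W[...,0]<.8)
    k,l,s,c=cv2.connectedComponentsWithStats(m.astype(np.uint8))
    for i in range(1,k):
        if s[i,4]>30: X=W[l==i];print(n,"tall",X.mean(0).round(3),X.min(0).round(3),X.max(0).round(3))
    pl=(abs(W[...,2]-.012)<.006)&(f["p"].max(-1)<90)&(abs(W[...,1]+.03)<.26)&(W[...,0]>.36)&(W[...,0]<.85)
    r=cv2.minAreaRect((W[pl][:,:2]*1000).astype(np.float32));print("plate",r)
    # nuts: 
    for y in(0,):
        m=(W[...,2]>.08)&(W[...,2]<.1)&(abs(W[...,1]+.03)<.2)&(W[...,0]>.4)&(W[...,0]<.65)
        k,l,s,c=cv2.connectedComponentsWithStats(m.astype(np.uint8))
        for i in range(1,k):
            if s[i,4]>40: X=W[l==i];print(n,"lever+nut",X.mean(0).round(3),cv2.minAreaRect((X[:,:2]*1000).astype(np.float32)))
E
```

```text
scene yellow [0.5263 0.1104] z 0.0956 axis deg -75.6 size 16 55 105
scene yellow [ 0.5141 -0.1703] z 0.0956 axis deg -4.1 size 16 58 165
scene red [ 0.5428 -0.0072] z 0.0954 axis deg -80.5 size 17 58 135
scene tall [0.678 0.073 0.162] [0.643 0.055 0.13 ] [0.722 0.101 0.188]
scene tall [ 0.7   -0.163  0.165] [ 0.667 -0.184  0.13 ] [ 0.746 -0.137  0.188]
plate ((635.1353759765625, -61.837677001953125), (383.7310791015625, 450.79241943359375), 4.8008928298950195)
scene lever+nut [0.531 0.093 0.091] ((527.5624389648438, 97.78541564941406), (21.72382164001465, 90.80210876464844), 16.867115020751953)
scene lever+nut [ 0.546 -0.024  0.091] ((543.6419677734375, -20.646560668945312), (21.20360565185547, 91.41062927246094), 11.286527633666992)
scene lever+nut [ 0.532 -0.172  0.091] ((528.0809326171875, -170.473388671875), (21.73554039001465, 90.70077514648438), 84.61186981201172)
top yellow [ 0.5095 -0.169 ] z 0.0971 axis deg 174.9 size 16 55 184
top yellow [0.5216 0.1137] z 0.0971 axis deg 103.8 size 15 58 190
top red [ 0.5382 -0.0037] z 0.0972 axis deg 99.5 size 15 58 184
top tall [ 0.692 -0.156  0.166] [ 0.665 -0.181  0.13 ] [ 0.743 -0.136  0.19 ]
top tall [0.666 0.08  0.168] [0.639 0.057 0.13 ] [0.718 0.102 0.19 ]
plate ((635.2635498046875, -54.877166748046875), (418.62384033203125, 445.99688720703125), 3.4984278678894043)
top lever+nut [ 0.526 -0.17   0.093] ((524.1455078125, -172.40296936035156), (23.07441520690918, 88.55528259277344), 88.8978042602539)
top lever+nut [ 0.54  -0.021  0.093] ((541.8310546875, -19.048995971679688), (21.039548873901367, 89.56783294677734), 6.64093017578125)
top lever+nut [0.525 0.097 0.093] ((526.53955078125, 99.64331817626953), (21.200366973876953, 90.8858871459961), 11.729644775390625)
```

Request:
arm_command(
  deltas=[-1,0,0,-0.04,0.08,-1,0,0,-0.04,0.083,-1,0.031,-0.045,0,0,-1,0.031,-0.045,0,0,-1,0.031,-0.045,0,0,-1,0.031,-0.045,0,0,-1,0.031,-0.045,0,0,-1,0.031,-0.045,0,0,-1,0.031,-0.045,0,0,-1,0.031,-0.045,0,0,-1,0.031,-0.045,0,0,-1,0.031,-0.045,0,0],
  newtons=10,
)

```text
time: 1.6
position: [0.4275, -0.1193, 0.3024]
tool_rot: [0.999, 0.054, -0.0, 0.0]
ft_force: [0.5, -0.2, 0.7]
grip_width: 0.0007
grip_force: 0.0
```

Request:
arm_command(
  deltas=[-1,0.031,-0.045,0,0,-1,0.031,-0.045,0,0,-1,0.031,-0.045,0,0,-1,0.031,-0.045,0,0,-1,0.031,-0.045,0,0,-1,0,0,0.03,0,-1,0,0,0,0],
)

```text
time: 2.48
position: [0.5545, 0.1201, 0.2699]
tool_rot: [0.998, 0.055, -0.004, -0.0]
ft_force: [0.6, 0.2, -0.0]
grip_width: 0.0006
grip_force: 0.0
```

Request:
arm_command(
  deltas=[-1,0.003,0,0.05,0,-1,0,0,0.05,0,-1,0,0,0.04,0,-1,0,0,0,0],
)

```text
time: 2.98
position: [0.5575, 0.1189, 0.1306]
tool_rot: [0.999, 0.054, -0.003, -0.0]
ft_force: [-0.7, -0.2, 0.4]
grip_width: 0.0002
grip_force: 0.0
```

Run:
```python
from m import *
im=[]
for n in("scene","top"):
    p,d,P=cam(n);measure(n,p,d,P)
    c=p[90:340,190:440] if n=="scene" else p[90:290,210:460]
    im.append(cv2.resize(c,(400,int(c.shape[0]*400/c.shape[1])),interpolation=cv2.INTER_CUBIC))
H=max(i.shape[0] for i in im)
save(np.hstack([cv2.copyMakeBorder(i,0,H-i.shape[0],0,0,cv2.BORDER_CONSTANT) for i in im]),"pics/a1.png")
```

```text
scene yellow [ 0.514  -0.1703] z 0.0956 axis deg -4.2 size 16 58 164
scene red [ 0.543  -0.0073] z 0.0952 axis deg -79.8 size 16 60 141
top yellow [ 0.5099 -0.1692] z 0.0969 axis deg 175.9 size 16 55 187
top yellow [0.5184 0.1262] z 0.0973 axis deg 106.0 size 15 33 103
top red [ 0.5381 -0.0039] z 0.0972 axis deg 99.2 size 15 58 187
```

View pics/a1.png

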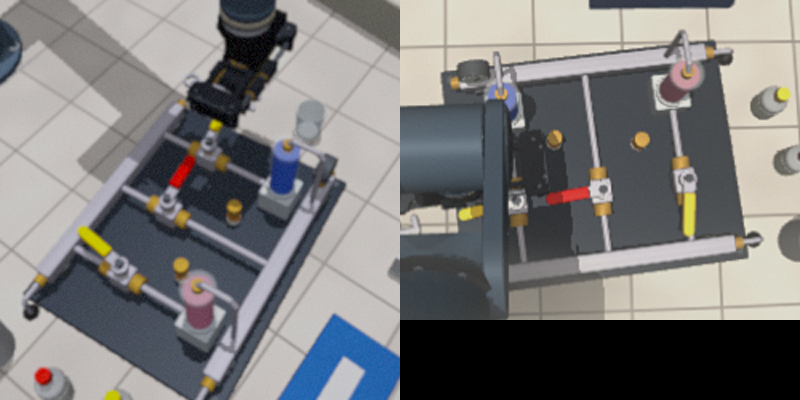

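The shut gripper is above and beyond the blue lever, at left crop (230,95). It is clear of the blue cartridge at (285,165). I'll lower it now.

Request:
arm_command(
  deltas=[-1,0,0,0.026,0,-1,0,0,0.026,0,-1,0,0,0,0],
)

```text
time: 3.45
position: [0.5602, 0.1196, 0.0815]
tool_rot: [0.999, 0.054, 0.0, 0.0]
ft_force: [0.4, 0.1, 0.3]
grip_width: 0.0003
grip_force: 0.0
```

Request:
arm_command(
  deltas=[-1,-0.006,0,0,0,-1,-0.004,0,0,0,-1,0,0,0,0],
)

```text
time: 3.82
position: [0.5498, 0.1188, 0.0816]
tool_rot: [0.999, 0.054, 0.001, 0.0]
ft_force: [0.6, -0.8, -0.3]
grip_width: 0.0002
grip_force: 0.0
```

Request:
arm_command(
  deltas=[-1,-0.004,0,0,0,-1,-0.004,0,0,0,-1,0,0,0,0],
)

```text
time: 4.2
position: [0.542, 0.1179, 0.0807]
tool_rot: [0.999, 0.054, 0.0, -0.0]
ft_force: [0.9, 1.3, 0.8]
grip_width: 0.0003
grip_force: 0.4
```

Request:
arm_command(
  deltas=[-1,-0.004,0,0,0,-1,-0.002,0,0,0,-1,0,0,0,0],
)

```text
time: 4.58
position: [0.5365, 0.1172, 0.0807]
tool_rot: [0.999, 0.054, 0.001, 0.0]
ft_force: [3.9, 1.4, 0.1]
grip_width: 0.0003
grip_force: 1.8
```

Request:
arm_command(
  deltas=[-1,0.003,0,0.004,0,-1,-0.005,-0.002,0,0,-1,-0.006,-0.0015,0,0,-1,-0.007,-0.0015,0,0,-1,-0.007,0,0,0,-1,-0.0075,0,0,0,-1,0,0,0,0],
)

```text
time: 5.45
position: [0.5037, 0.1191, 0.0764]
tool_rot: [0.999, 0.054, -0.002, -0.0]
ft_force: [0.5, 1.4, 0.3]
grip_width: 0.0005
grip_force: 0.5
```

Request:
arm_command(
  deltas=[-1,-0.007,0.003,0,0,-1,-0.007,0.004,0,0,-1,-0.006,0.006,0,0,-1,-0.006,0.006,0,0,-1,0,0,0,0],
)

```text
time: 6.08
position: [0.4802, 0.0966, 0.0763]
tool_rot: [0.999, 0.054, -0.002, 0.0]
ft_force: [0.9, 0.7, -0.3]
grip_width: 0.0003
grip_force: 0.0
```

```bash
cat > chk.py <<'E'
from m import *
import sys
for n in("scene","top"):
    p,d,P=cam(n);measure(n,p,d,P)
    if n=="scene": c=p[90:340,190:440];save(cv2.resize(c,(500,500),interpolation=cv2.INTER_CUBIC),sys.argv[1])
E
python3 chk.py pics/a2.png
```

```text
scene yellow [0.5041 0.0704] z 0.0952 axis deg -12.5 size 15 29 61
scene yellow [ 0.5142 -0.1704] z 0.0956 axis deg -4.4 size 16 58 165
scene red [ 0.5427 -0.0071] z 0.0954 axis deg -81.1 size 16 59 136
top yellow [ 0.5094 -0.1691] z 0.0969 axis deg 174.8 size 16 55 188
top red [ 0.5388 -0.0054] z 0.0972 axis deg 97.0 size 15 58 173
```

View pics/a2.png

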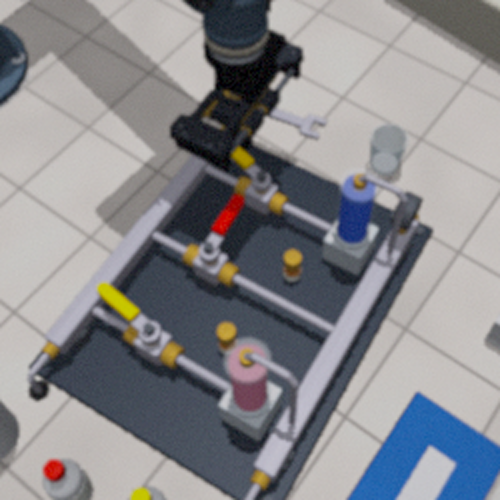

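The blue lever has turned to about 71°: its sleeve is at crop (242,157), pointing towards the robot. Next comes the slow finish to the stop.

Request:
arm_command(
  deltas=[-1,-0.004,0.005,0,0,-1,-0.003,0.005,0,0,-1,0,0,0,0],
)

```text
time: 6.55
position: [0.4758, 0.0861, 0.0765]
tool_rot: [0.999, 0.054, -0.001, 0.0]
ft_force: [-0.0, 0.5, 1.1]
grip_width: 0.0004
grip_force: 0.1
```

Request:
arm_command(
  deltas=[-1,-0.001,0.0025,0,0,-1,0,0,0,0],
)

```text
time: 6.8
position: [0.4754, 0.0838, 0.0765]
tool_rot: [0.999, 0.054, -0.0, 0.0]
ft_force: [-0.2, 0.8, -0.3]
grip_width: 0.0007
grip_force: 0.5
```

Request:
arm_command(
  deltas=[-1,0,0.0015,0,0,-1,0,0,0,0],
)

```text
time: 7.05
position: [0.4753, 0.0825, 0.0765]
tool_rot: [0.999, 0.054, -0.001, -0.0]
ft_force: [0.2, 1.7, 0.6]
grip_width: 0.0003
grip_force: 0.9
```

Request:
arm_command(
  deltas=[-1,0,0.001,0,0,-1,0,0,0,0],
)

```text
time: 7.3
position: [0.4753, 0.0815, 0.0765]
tool_rot: [0.999, 0.054, -0.001, -0.0]
ft_force: [-0.3, 1.8, 1.1]
grip_width: 0.0005
grip_force: 1.1
```

Request:
arm_command(
  deltas=[-1,0,0.001,0,0,-1,0,0,0,0],
)

```text
time: 7.55
position: [0.4753, 0.0805, 0.0764]
tool_rot: [0.999, 0.054, -0.001, -0.0]
ft_force: [-2.4, 2.3, 1.2]
grip_width: 0.0004
grip_force: 1.2
```

Request:
arm_command(
  deltas=[-1,0,0.001,0,0,-1,0,0,0,0],
)

```text
time: 7.8
position: [0.4757, 0.0795, 0.0764]
tool_rot: [0.999, 0.054, -0.001, -0.0]
ft_force: [-1.8, 2.7, -0.2]
grip_width: 0.0003
grip_force: 1.2
```

Request:
arm_command(
  deltas=[-1,0,0.001,0,0,-1,0,0,0,0],
)

```text
time: 8.05
position: [0.4761, 0.0784, 0.0764]
tool_rot: [0.999, 0.054, -0.0, -0.0]
ft_force: [-2.7, 1.9, -0.7]
grip_width: 0.0006
grip_force: 1.2
```

Request:
arm_command(
  deltas=[-1,0,0.001,0,0,-1,0,0,0,0],
)

```text
time: 8.3
position: [0.4764, 0.0774, 0.0765]
tool_rot: [0.999, 0.054, -0.0, 0.0]
ft_force: [-1.4, 1.9, -0.5]
grip_width: 0.0004
grip_force: 1.2
```

Request:
arm_command(
  deltas=[-1,0,0.001,0,0,-1,0,0,0,0],
)

```text
time: 8.55
position: [0.4763, 0.0766, 0.0765]
tool_rot: [0.999, 0.054, -0.0, -0.0]
ft_force: [-1.6, 3.5, -1.2]
grip_width: 0.0004
grip_force: 1.7
```

```bash
python3 chk.py pics/a3.png
```

```text
scene yellow [0.5011 0.0602] z 0.0952 axis deg 1.8 size 32 19 78
scene yellow [ 0.514  -0.1704] z 0.0956 axis deg -3.7 size 16 58 167
scene red [ 0.5429 -0.0073] z 0.0953 axis deg -81.2 size 16 58 138
top yellow [ 0.5097 -0.169 ] z 0.0971 axis deg 175.1 size 16 55 190
top red [ 0.5383 -0.0047] z 0.0971 axis deg 98.3 size 15 58 181
```

View pics/a3.png

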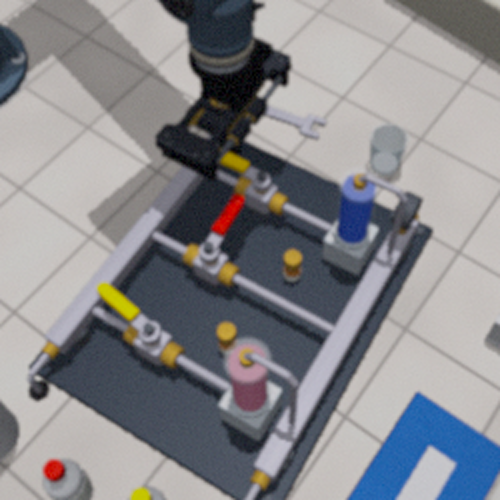

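The blue lever at crop (235,160) is nearly in line with its tube. It has not met the stop yet, so I'll keep pushing gently.

Request:
arm_command(
  deltas=[-1,0,0.001,0,0,-1,0,0.0005,0,0,-1,0,0,0,0],
)

```text
time: 9.02
position: [0.4763, 0.0764, 0.0765]
tool_rot: [0.999, 0.054, -0.0, -0.001]
ft_force: [-1.7, 9.9, -0.2]
grip_width: 0.0005
grip_force: 4.7
```

Request:
arm_command(
  deltas=[-1,0,0.001,0,0,-1,0,0,0,0],
)

```text
time: 9.28
position: [0.4763, 0.0763, 0.0765]
tool_rot: [0.999, 0.053, -0.0, -0.002]
ft_force: [-1.1, 14.0, -0.9]
grip_width: 0.0008
grip_force: 6.7
```

Request:
arm_command(
  deltas=[-1,0,0.001,0,0,-1,0,0,0,0],
)

```text
time: 9.52
position: [0.4763, 0.0762, 0.0765]
tool_rot: [0.999, 0.053, -0.0, -0.003]
ft_force: [-1.8, 16.6, -0.0]
grip_width: 0.0007
grip_force: 8.7
```

The blue lever is at its stop: the position holds while the force climbs. I'll back off sideways, rise and check it before touching pink.

Request:
arm_command(
  deltas=[-1,0,-0.006,0,0,-1,0,-0.019,0,0,-1,0,0,-0.04,0,-1,0,0,-0.04,0,-1,0,0,-0.04,0,-1,0,0.046,0,0,-1,0,0.046,0,0,-1,0,0.046,0,0,-1,0,0.046,0,0,-1,0,0.046,0,0,-1,0,0.046,0,0,-1,0.003,0.046,0,0],
)

```text
time: 11.02
position: [0.5128, -0.2252, 0.1972]
tool_rot: [0.999, 0.054, 0.001, 0.002]
ft_force: [0.3, 0.4, 0.1]
grip_width: 0.0004
grip_force: 0.0
```

Request:
arm_command(
  deltas=[-1,0,0,0,0],
)

```text
time: 11.15
position: [0.5139, -0.2274, 0.1973]
tool_rot: [0.999, 0.052, 0.002, 0.003]
ft_force: [0.5, 0.4, 1.1]
grip_width: 0.0007
grip_force: 0.0
```

```bash
python3 chk.py pics/a4.png
```

```text
scene yellow [0.4897 0.0591] z 0.0955 axis deg 5.3 size 57 16 118
scene yellow [ 0.5139 -0.1705] z 0.0958 axis deg -3.9 size 16 58 165
scene red [ 0.5427 -0.0074] z 0.0955 axis deg -80.0 size 16 56 133
top yellow [ 0.5074 -0.1682] z 0.097 axis deg 178.1 size 16 55 172
top yellow [0.4858 0.061 ] z 0.0971 axis deg -173.9 size 55 16 184
top red [ 0.5382 -0.004 ] z 0.0971 axis deg 99.3 size 15 58 186
```

View pics/a4.png

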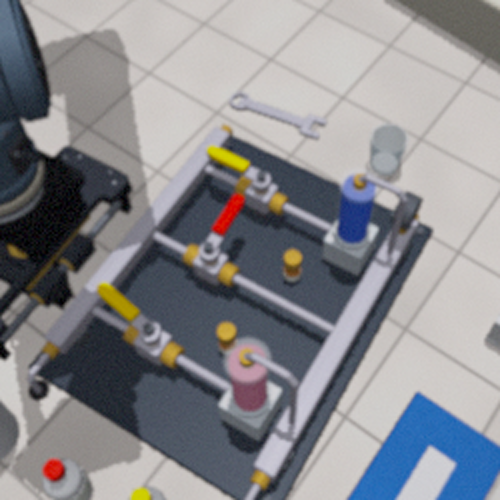

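The blue lever reads 186° against a station yaw of about 6°, so it is fully open at crop (230,158). Red and pink have not moved. On to the pink lever from its right side.

Request:
arm_command(
  deltas=[-1,0,-0.004,0.04,0,-1,0,0,0.04,0,-1,0,0,0.04,0,-1,0,0,0,0],
)

```text
time: 11.75
position: [0.5095, -0.2155, 0.0743]
tool_rot: [0.998, 0.055, -0.003, -0.002]
ft_force: [0.0, -0.1, 0.1]
grip_width: 0.0005
grip_force: 0.0
```

Request:
arm_command(
  deltas=[-1,0,-0.008,0,0,-1,0,-0.008,0,0,-1,0,0,0,0],
)

```text
time: 12.12
position: [0.5103, -0.2013, 0.078]
tool_rot: [0.998, 0.055, 0.001, 0.001]
ft_force: [0.2, 0.5, 0.5]
grip_width: 0.0006
grip_force: 0.0
```

Request:
arm_command(
  deltas=[-1,0,-0.008,0,0,-1,0,-0.004,0,0,-1,0,0,0,0],
)

```text
time: 12.5
position: [0.5085, -0.1897, 0.0766]
tool_rot: [0.999, 0.055, -0.0, -0.0]
ft_force: [-0.3, -0.2, -1.0]
grip_width: 0.0007
grip_force: 0.0
```

Request:
arm_command(
  deltas=[-1,-0.002,-0.007,0,0,-1,-0.002,-0.007,0,0,-1,0,-0.006,0,0,-1,0,0,0,0],
)

```text
time: 13.0
position: [0.502, -0.1701, 0.0766]
tool_rot: [0.999, 0.055, -0.0, -0.0]
ft_force: [-0.1, -1.5, 0.8]
grip_width: 0.0005
grip_force: 1.0
```

Request:
arm_command(
  deltas=[-1,0.001,-0.0075,0,0,-1,0.002,-0.0075,0,0,-1,0.004,-0.007,0,0,-1,0.005,-0.007,0,0,-1,0,0,0,0],
)

```text
time: 13.62
position: [0.5109, -0.1389, 0.0763]
tool_rot: [0.998, 0.055, -0.001, -0.001]
ft_force: [0.3, 0.6, -0.1]
grip_width: 0.0004
grip_force: 0.1
```

```bash
python3 chk.py pics/a5.png
```

```text
scene yellow [0.4895 0.0588] z 0.0954 axis deg 5.7 size 58 16 123
scene yellow [ 0.5376 -0.1346] z 0.0952 axis deg -58.8 size 15 58 152
scene red [ 0.5429 -0.0071] z 0.0953 axis deg -80.9 size 17 57 140
top yellow [0.4855 0.061 ] z 0.097 axis deg -173.7 size 55 16 189
top red [ 0.5383 -0.0041] z 0.0974 axis deg 99.3 size 15 58 184
```

View pics/a5.png

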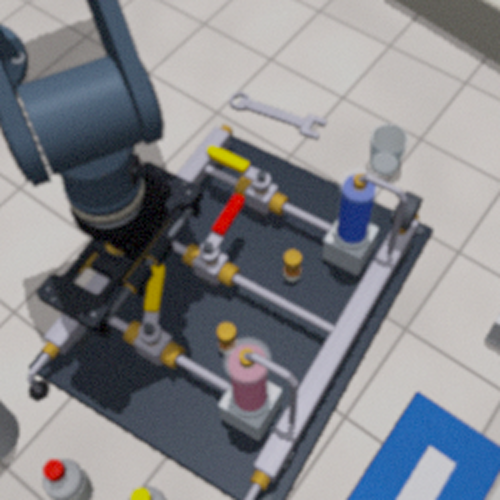

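The pink lever is now at 121°, about 25° from closed, at crop (155,288). I'll continue round the arc.

Request:
arm_command(
  deltas=[-1,0.006,-0.0055,0,0,-1,0.0065,-0.0055,0,0,-1,0.005,-0.003,0,0,-1,0,0,0,0],
)

```text
time: 14.22
position: [0.5276, -0.1239, 0.0765]
tool_rot: [0.999, 0.054, 0.0, -0.0]
ft_force: [0.0, -1.1, -0.1]
grip_width: 0.0004
grip_force: 0.1
```

Request:
arm_command(
  deltas=[-1,0.003,-0.001,0,0,-1,0.002,0,0,0,-1,0,0,0,0],
)

```text
time: 14.6
position: [0.5316, -0.1226, 0.0764]
tool_rot: [0.999, 0.054, -0.0, -0.001]
ft_force: [-1.7, 1.0, 0.4]
grip_width: 0.0007
grip_force: 1.0
```

Request:
arm_command(
  deltas=[-1,0.002,0,0,0,-1,0,0,0,0],
)

```text
time: 14.85
position: [0.5334, -0.1223, 0.0764]
tool_rot: [0.999, 0.054, -0.001, -0.001]
ft_force: [-3.3, 1.2, 1.4]
grip_width: 0.0008
grip_force: 1.3
```

Request:
arm_command(
  deltas=[-1,0.001,0,0,0,-1,0,0,0,0],
)

```text
time: 15.1
position: [0.5346, -0.1225, 0.0764]
tool_rot: [0.999, 0.054, -0.0, -0.0]
ft_force: [-2.8, 2.9, 0.3]
grip_width: 0.0003
grip_force: 1.5
```

Request:
arm_command(
  deltas=[-1,0.001,0,0,0,-1,0.001,0,0,0,-1,0,0,0,0],
)

```text
time: 15.48
position: [0.5352, -0.1223, 0.0763]
tool_rot: [0.999, 0.055, -0.002, -0.001]
ft_force: [-6.0, 0.3, 1.7]
grip_width: 0.0002
grip_force: 3.1
```

Request:
arm_command(
  deltas=[-1,0.001,0,0,0,-1,0.001,0,0,0,-1,0,0,0,0],
)

```text
time: 15.85
position: [0.5353, -0.1222, 0.0763]
tool_rot: [0.998, 0.055, -0.004, -0.001]
ft_force: [-10.6, -0.7, 3.9]
grip_width: 0.0007
grip_force: 5.2
```

Request:
arm_command(
  deltas=[-1,0.001,0,0,0,-1,0.0005,0,0,0,-1,0,0,0,0],
)

```text
time: 16.23
position: [0.5353, -0.1222, 0.0763]
tool_rot: [0.998, 0.055, -0.005, -0.001]
ft_force: [-12.9, -2.9, 6.1]
grip_width: 0.0005
grip_force: 6.7
```

Pink is at its stop as well. I'll back off towards the robot, rise and check.

Request:
arm_command(
  deltas=[-1,-0.006,0,0,0,-1,-0.022,0,0,0,-1,0,0,-0.04,0,-1,0,0,-0.04,0,-1,0,0,-0.05,0,-1,0,0.05,0,0,-1,0,0.05,0,0,-1,-0.02,0.05,0,0,-1,-0.03,0.05,0,0,-1,-0.03,0.05,0,0,-1,0,0,0,0],
)

```text
time: 17.6
position: [0.4602, -0.3889, 0.2075]
tool_rot: [0.999, 0.051, 0.002, 0.003]
ft_force: [0.8, -0.2, -0.7]
grip_width: 0.0004
grip_force: 0.0
```

```bash
python3 chk.py pics/a6.png
```

```text
scene yellow [0.4893 0.0588] z 0.0951 axis deg 5.8 size 58 17 126
scene yellow [ 0.5577 -0.1257] z 0.0956 axis deg -83.6 size 16 59 169
scene red [ 0.5427 -0.007 ] z 0.0953 axis deg -80.2 size 17 60 135
top yellow [ 0.5531 -0.1224] z 0.0969 axis deg 96.3 size 16 58 182
top yellow [0.4857 0.0611] z 0.0971 axis deg -173.4 size 55 16 185
top red [ 0.5382 -0.0042] z 0.097 axis deg 99.4 size 15 58 185
```

View pics/a6.png

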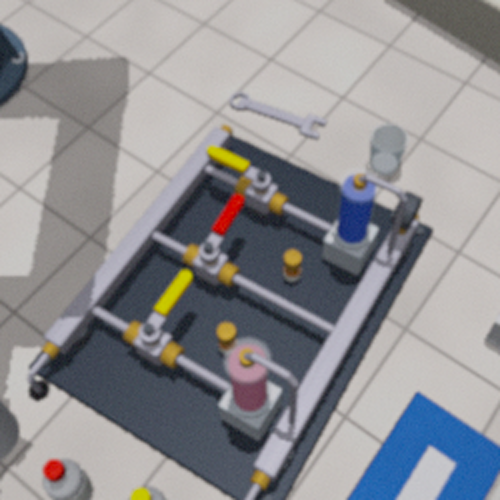

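The blue lever reads 186° (in line) at crop (230,158). Pink reads 96° (across) at (173,291), exactly 90° apart. Red is still at its starting 99°, the vials, wrench and beaker are in place, and the arm is clear.

```bash
python3 -c "
from rig import order;print(order.hand_in())"
```

```text
the job is handed in; nothing more can be done
None
```

The changeover is done and handed in: the blue lever was pushed fully open first, then the pink lever fully closed, each to its stop; the red bypass lever was not touched, and the last pictures showed nothing else moved.

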